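# Bring the pan's zone up to full power with one finger stroke

### The arm

A 6-joint arm with a two-finger parallel gripper is mounted at the origin on the work surface. World frame = base frame: x ahead of the robot, y to its left, z up, the work surface at z = 0. Lengths are in m, angles in rad, forces in N, time in s.
With the tool pointing down it reaches from about 0.25 to 0.725 m from the base axis. Payload 4 kg.
Tool frame: the origin (TCP) lies midway between the tips of the shut fingers; the grasp point (between the pads) lies 19 mm behind it; z points along the fingers, y is the direction in which the jaws open and shut (so a half turn about z gives the same grasp; the last joint's range is limited). The gripper opens to 85 mm and grips with 20 to 120 N. Pads are 22 mm wide; open, the fingers measure 114 mm over their backs; the gripper's body (76 mm by 85 mm) begins 54 mm behind the grasp point. The pads swing forward as they close: fully open they stand 13 mm farther back than shut.
Start: joints at [-1.262, 0.241, 0.005, 1.335, 0, 1.571], TCP at [0.152, -0.476, 0.231] pointing down, gripper open.
Joint ranges: [-2.72, 2.72], [-1.05, 1.87], [-1.09, 1.28], [-1.99, 2.15], [-1.42, 1.44], [-3.14, 3.14]. Speed limits (rad/s): [2.79, 2.79, 3.14, 3.14, 3.14, 3.14].

### API

Orientations are given as a unit quaternion [w, x, y, z].
In Python, from station import r gives the robot as it stands. The module is installed in compiled form; this text tells all that it offers.
- The arm moves only by the shell command python3 -m pendant 'ROWS' [OPENING]. ROWS is JSON, a list of rows, each an object with "translation": the shift along the tool's x, y, z in mm, a list of three; "turn": the turn, a rotation vector about the tool's x, y, z in degrees, a list of three. In form: [{"translation": [x, y, z], "turn": [ax, ay, az]}, ...]. A call has 1 to 20 rows; each row shifts and turns the commanded pose from where the row before left it, along the tool's axes as they then stand; what a row does not reach is not made up. A row lasts 1/10 s, in which the tool goes at most 50 mm and 8.59 degrees, less where a joint would pass 70% of its speed; a pose out of reach is approached as far as the arm can. A call is refused whole if a number of a shift passes 50 or a number of a turn 8.59, either way. A call with a gripper value outside its range is refused whole. OPENING is the opening, from -1 (shut) to 1 (fully open), so that 0 is half open, set as the call begins (- or left out, the last holds). The fingers move at their own pace and stop on an object; the grip force is fixed at half the most. Time passes only in rows, so rows that do not move let the fingers close. It gives the time, the measured TCP pose, the force and the opening at its end, in the units of the state.
- r.read_state(): the state, without advancing time (a new reading comes with each control period).
- r.capture(name): name is "scene" or "top" or "wrist"; returns the picture (420x560x3 uint8, red, green, blue); there is no depth.
- r.get_calibration(name): a dict with "fx", "fy", "cx", "cy" (pixels), "R" (3x3) and "t" (3): a world point X has camera coordinates R X + t; the wrist camera has in their place "tool_from_camera" (4x4, takes a point from camera to tool coordinates, whose origin is the TCP and whose axes are the flange's). Camera axes: x right, y down, z forward; pixel columns grow to the right and rows downward; lengths in m; the calibration is good to about 2 mm. A picture is of the moment at which its call begins: read the wrist's pose just before it. get_calibration takes no time and is no camera call.
- r.sign_off(): hands the job in, once; it reports no verdict.
The state is a dict: "t": time; "joints": joint angles; "qvel": joint speeds; "joint_efforts": joint torques, N m; "position": TCP position; "ee_rot": TCP orientation; "contact_force": force on the tool from outside, world axes, zero at the start; "moment": the same for the moment, N m; "finger_gap": opening from 0.0 (shut) to 1.0 (fully open).
Only numpy, scipy, OpenCV 4.12 (cv2) and the standard library are available. Lean on these libraries where they do the work, as an engineer would, in place of code of your own. Each camera call takes 0.05 s, during which the arm holds its last target.

### The job

Turn the hob's zone under the steel saucepan up to full power: with the gripper shut and pointing down, run the fingertips along that zone's curved control bar from its shortest tick over every tick to its longest, pressing the bar lightly down as you go but never to its stop. Finish there, still holding the bar lightly pressed at the longest tick. Leave the other zone's bar untouched, and do not lift or shift the pan or anything else on the hob.

Things in the scene. Friction and masses are not known exactly. Their poses are not given: they have to be found in the camera images.
- left_zone (a point): Centre of the hob's left (+y) cooking zone (drawn circle of 100 mm radius), on the glass. Its x axis points to the hob's back (away from the robot), y to the hob's left, z up. The hob is fixed: flat black glass in a thin metal frame, 360 x 660 mm, glass top 12 mm above the counter, with two zones side by side 300 mm apart, each with a curved control bar along its near side.
- left_bar (a joint): Press depth (m) of the left zone's control bar: 0 at rest, 0.008 at its stop. Rigid dark grey arc 24 mm wide, flat top 10 mm above the glass, mean radius 140 mm about the zone's centre, 41 degrees to either side of the hob's front. Sprung straight up: yields from about 1 N, 0.6 N per mm, stop at about 6 N; stays level wherever pressed.
- left_tick1 (a point): Centre of a pale flush tick on the top face of the left control bar, the shortest, at the bar's outer end; ticks lie 35 mm apart along the arc and lengthen from 4 to 19 mm across it. The point goes down with the bar.
- left_tick2 (a point): Centre of a pale flush tick on the top face of the left control bar, number 2 counted from the shortest.
- left_tick3 (a point): Centre of a pale flush tick on the top face of the left control bar, number 3 counted from the shortest.
- left_tick4 (a point): Centre of a pale flush tick on the top face of the left control bar, number 4 counted from the shortest.
- left_tick5 (a point): Centre of a pale flush tick on the top face of the left control bar, number 5 counted from the shortest.
- left_tick6 (a point): Centre of a pale flush tick on the top face of the left control bar, the longest, at the bar's inner end.
- right_zone (a point): Centre of the hob's right (-y) cooking zone (drawn circle of 100 mm radius), on the glass. Its x axis points to the hob's back (away from the robot), y to the hob's left, z up.
- right_bar (a joint): Press depth (m) of the right zone's control bar: 0 at rest, 0.008 at its stop. Rigid dark grey arc 24 mm wide, flat top 10 mm above the glass, mean radius 140 mm about the zone's centre, 41 degrees to either side of the hob's front. Sprung straight up: yields from about 1 N, 0.6 N per mm, stop at about 6 N; stays level wherever pressed.
- right_tick1 (a point): Centre of a pale flush tick on the top face of the right control bar, the shortest, at the bar's outer end; ticks lie 35 mm apart along the arc and lengthen from 4 to 19 mm across it. The point goes down with the bar.
- right_tick2 (a point): Centre of a pale flush tick on the top face of the right control bar, number 2 counted from the shortest.
- right_tick3 (a point): Centre of a pale flush tick on the top face of the right control bar, number 3 counted from the shortest.
- right_tick4 (a point): Centre of a pale flush tick on the top face of the right control bar, number 4 counted from the shortest.
- right_tick5 (a point): Centre of a pale flush tick on the top face of the right control bar, number 5 counted from the shortest.
- right_tick6 (a point): Centre of a pale flush tick on the top face of the right control bar, the longest, at the bar's inner end.
- pan: Low loose steel saucepan, 164 mm across, 48 mm high, with one straight dark handle 135 mm long along its +x axis (top of the handle 63 mm up), pointing roughly to the hob's back. Origin: centre of its underside. It stands empty on one of the two zones.
- bowl: Loose white ceramic bowl, 160 mm across, 50 mm high, standing on the other zone. Origin: centre of its underside. To be left alone.
- shaker: Loose steel salt shaker, 42 mm across, 58 mm high, upright on the glass between the inner ends of the two bars. Origin: centre of its underside. To be left alone.
- spoon: Loose wooden spoon, 190 mm long, lying on the glass between the zones. To be left alone.
- tin: Loose round metal spice tin, 52 mm across, 50 mm high, on the glass at the hob's near left corner. Origin: centre of its underside. To be left alone.
- ramekin: Loose small white ceramic ramekin, 64 mm across, 42 mm high, on the glass at the hob's near right corner. Origin: centre of its underside. To be left alone.

How it is judged:
By the outcome, as a careful person would: the job done as asked, in the order asked, and still so for the second after the job is handed in, while the arm keeps its last pose, push and grip.
It also fails if it takes over 38 s, if anything falls off the work surface, if the arm or the gripper's body presses on something with over 40 N, if the wrist force passes 120 N, or if a joint passes its speed limit or range.

## Working session

There is one attempt and no reset: what is moved stays moved. The work goes in short steps, Python scripts to look and compute and a shell command to move; the robot and the scene stay as the last step left them, time stands still between calls to the robot, and variables do not carry over. Pictures are saved under pics/ and viewed, and the job is handed in when it is done.

```bash
mkdir -p pics; python3 - <<'E'
from station import r
import cv2,numpy as np
s=r.read_state()
for k in s: print(k,np.round(s[k],4))
for n in ["scene","top"]:
    im=r.capture(n); cv2.imwrite(f"pics/{n}0.png",im[:,:,::-1])
    c=r.get_calibration(n); print(n,{k:np.round(v,4).tolist() for k,v in c.items()})
print(r.get_calibration("wrist"))
E
```

```text
t 0.0
joints [-1.262   0.2414  0.0037  1.3352 -0.      1.5708]
qvel [-0.0001  0.0003  0.0005  0.0026 -0.0012 -0.001 ]
joint_efforts [ 1.20000e-03 -3.72318e+01  2.52407e+01  1.70000e-02  1.00000e-04
  0.00000e+00]
position [ 0.1518 -0.4758  0.2304]
ee_rot [-1.000e-03  9.881e-01  1.538e-01 -2.000e-04]
contact_force [-0.1733 -0.135   0.2688]
moment [-0.0025  0.0186 -0.0273]
finger_gap 1.0021
scene {'fx': 506.4619, 'fy': 506.4619, 'cx': 281.9395, 'cy': 215.1834, 'R': [[-0.8616, 0.5075, 0.0002], [0.3629, 0.6165, -0.6988], [-0.3548, -0.602, -0.7154]], 't': [0.4834, -0.1845, 1.5217]}
top {'fx': 443.3546, 'fy': 443.3546, 'cx': 276.547, 'cy': 208.2935, 'R': [[-0.1202, -0.9928, 0.0012], [-0.9713, 0.1173, -0.2067], [0.2051, -0.0261, -0.9784]], 't': [0.0818, 0.5666, 0.9252]}
{'fx': 325.7467864039384, 'fy': 325.7467864039384, 'cx': 282.8921637189641, 'cy': 211.01972314993992, 'tool_from_camera': array([[ 2.21375980e-05, -9.46604263e-01, -3.22397842e-01,
         8.40940667e-02],
       [ 9.99999022e-01, -4.29982707e-04,  1.33115357e-03,
         5.31507813e-04],
       [-1.39870114e-03, -3.22397557e-01,  9.46603327e-01,
        -1.42382113e-01],
       [ 0.00000000e+00,  0.00000000e+00,  0.00000000e+00,
         1.00000000e+00]])}
```

View pics/scene0.png

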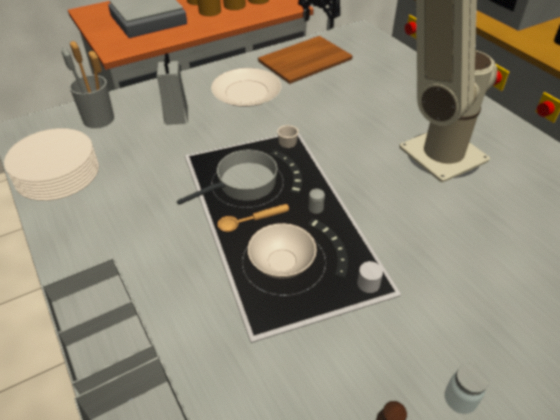

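View pics/top0.png

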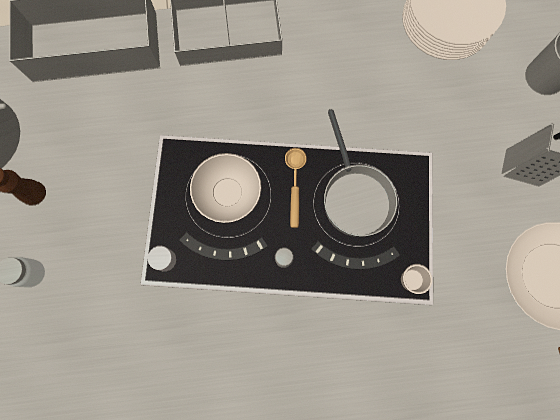

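Top view: the pan is on the right (-y) zone at pixels (360,200), with its bar running from about (316,247) (long tick, inner end) to (397,252) (short tick, outer end). The shaker is at (284,257) and the ramekin at (416,279). I'll zoom in next.

```bash
cat > h.py <<'E'
import numpy as np,cv2
from station import r
def ray(c,u,v,z):
    R=np.array(c['R']);t=np.array(c['t'])
    d=R.T@np.array([(u-c['cx'])/c['fx'],(v-c['cy'])/c['fy'],1]); o=-R.T@t
    return o+d*(z-o[2])/d[2]
E
python3 - <<'E'
import cv2,numpy as np
from h import *
im=cv2.imread("pics/top0.png")
cv2.imwrite("pics/topz.png",cv2.resize(im[225:305,280:440],None,fx=5,fy=5,interpolation=cv2.INTER_CUBIC))
g=cv2.cvtColor(im,cv2.COLOR_BGR2GRAY)
m=np.zeros_like(g); m[225:285,300:402]=(g[225:285,300:402]>125)*255
n,l,st,ce=cv2.connectedComponentsWithStats(m)
c=r.get_calibration("top")
for i in range(1,n): print(st[i],ce[i].round(1),ray(c,*ce[i],0.022).round(4))
# frame corners
m2=((g<60)*255).astype(np.uint8); cn=max(cv2.findContours(m2,0,2)[0],key=cv2.contourArea)
q=cv2.approxPolyDP(cv2.convexHull(cn),15,True)[:,0]
for p in q: print(p,ray(c,*map(float,p),0.012).round(4))
E
```

```text
[335 225  53  11 381] [359.8 229.1] [ 0.5091 -0.1706  0.022 ]
[321 227   1   1   1] [321. 227.] [ 0.5245 -0.0834  0.022 ]
[391 228   2   2   2] [391.5 228.5] [ 0.5017 -0.2428  0.022 ]
[324 231   4   4   4] [325.5 232.5] [ 0.5107 -0.0918  0.022 ]
[387 233   2   2   2] [387.5 233.5] [ 0.4915 -0.2318  0.022 ]
[385 236   1   1   1] [385. 236.] [ 0.4865 -0.2251  0.022 ]
[332 238   1   1   1] [332. 238.] [ 0.4964 -0.1047  0.022 ]
[334 239   2   2   2] [334.5 239.5] [ 0.4923 -0.1098  0.022 ]
[382 238   1   1   1] [382. 238.] [ 0.4828 -0.2176  0.022 ]
[339 242   1   1   1] [339. 242.] [ 0.4854 -0.1191  0.022 ]
[342 243   1   1   1] [342. 243.] [ 0.4824 -0.1255  0.022 ]
[373 243   1   1   1] [373. 243.] [ 0.4739 -0.1954  0.022 ]
[316 245   7   8  30] [318.9 248.6] [ 0.4761 -0.0716  0.022 ]
[344 244   2   1   2] [344.5 244. ] [ 0.4794 -0.1308  0.022 ]
[348 245   2   1   2] [348.5 245. ] [ 0.4761 -0.1395  0.022 ]
[366 245   1   1   1] [366. 245.] [ 0.4713 -0.1789  0.022 ]
[370 244   2   1   2] [370.5 244. ] [ 0.4724 -0.1894  0.022 ]
[354 246   7   1   7] [357. 246.] [ 0.4715 -0.1582  0.022 ]
[391 253   2   2   4] [391.5 253.5] [ 0.4454 -0.2329  0.022 ]
[330 254   5   7  22] [332. 257.] [ 0.4536 -0.0984  0.022 ]
[346 259   3   7  16] [347.1 261.8] [ 0.4389 -0.1304  0.022 ]
[377 259   3   4   8] [377.8 260.4] [ 0.4338 -0.1995  0.022 ]
[362 261   2   5  10] [362.5 263. ] [ 0.4321 -0.1645  0.022 ]
[163 139] [0.7842 0.2629 0.012 ]
[428 156] [ 0.6656 -0.3627  0.012 ]
[428 299] [ 0.336 -0.299  0.012]
[146 279] [0.4558 0.3234 0.012 ]
```

View pics/topz.png

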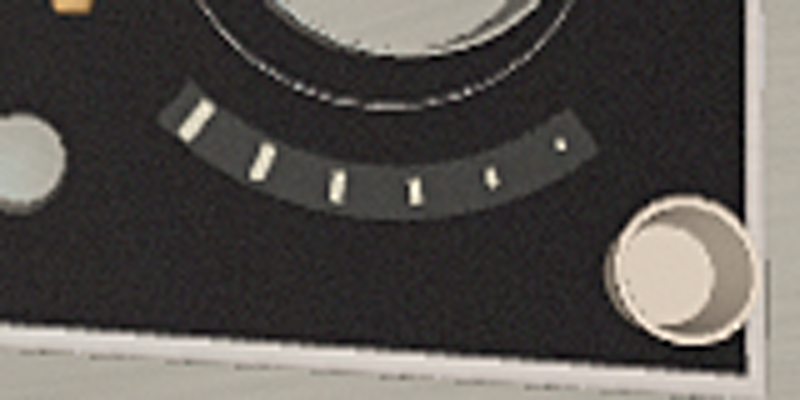

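```bash
cat >> h.py <<'E'
from scipy.spatial.transform import Rotation as Rn
from scipy.optimize import least_squares
TH=0.25*(np.arange(6)-2.5)  # tick1 outer(-y) .. tick6 inner(+y), right zone
def ticks(p): # p: zone x,y,yaw
    a=p[2]+np.pi+ -TH
    return np.c_[p[0]+.14*np.cos(a),p[1]+.14*np.sin(a)]
def cent(g,pts,w=4,bg=None):
    out=[]
    for u,v in pts:
        u,v=int(round(u)),int(round(v)); P=g[v-w:v+w+1,u-w:u+w+1].astype(float)
        W=np.clip(P-100,0,None); yy,xx=np.mgrid[v-w:v+w+1,u-w:u+w+1]
        out.append([(W*xx).sum()/W.sum(),(W*yy).sum()/W.sum()])
    return np.array(out)
def fit(X):
    s=least_squares(lambda p:(ticks(p)-X).ravel(),[X[:,0].mean()+.12,X[:,1].mean(),0])
    return s.x,(X-ticks(s.x))
def tool_to(target,yawdeg=0):
    s=r.read_state(); R=Rn.from_quat(np.roll(s['ee_rot'],-1)).as_matrix()
    return R.T@(np.array(target)-np.array(s['position']))*1000
E
python3 - <<'E'
from h import *
c=r.get_calibration("top"); g=cv2.imread("pics/top0.png",0)
P=cent(g,[(392,254),(378,260),(362.5,263),(347,262),(332,257),(319,249)],5)
print(P.round(1))
X=np.array([ray(c,*p,0.022)[:2] for p in P]); p,e=fit(X); print(p,(e*1000).round(1)); print(ticks(p).round(4))
print("shaker",ray(c,284,257,.07),"ramekin",ray(c,416,279,.054))
s=r.read_state();R=Rn.from_quat(np.roll(s['ee_rot'],-1)).as_matrix();print(R.round(3)); print(tool_to([.44,-.155,.20]))
g=cv2.imread("pics/scene0.png"); cv2.imwrite("pics/scz.png",cv2.resize(g[120:220,230:350],None,fx=6,fy=6,interpolation=cv2.INTER_CUBIC))
E
```

```text
[[391.7 253.5]
 [377.8 260.2]
 [362.6 262.9]
 [347.  261.9]
 [332.1 257.1]
 [318.8 248.6]]
[ 0.57200541 -0.17354626 -0.18829334] [[ 0.1 -0.5]
 [-0.2 -0.2]
 [-0.   0.1]
 [-0.   0.1]
 [-0.1  0.3]
 [ 0.2  0.3]]
[[ 0.4451 -0.2328]
 [ 0.4344 -0.1995]
 [ 0.4323 -0.1647]
 [ 0.4388 -0.1304]
 [ 0.4536 -0.0988]
 [ 0.4758 -0.0718]]
shaker [0.46205777 0.01048208 0.07      ] ramekin [ 0.38225764 -0.26722449  0.054     ]
[[ 0.953  0.304 -0.001]
 [ 0.304 -0.953  0.002]
 [-0.    -0.002 -1.   ]]
[ 372.06997077 -218.0156216    30.91794089]
```

View pics/scz.png

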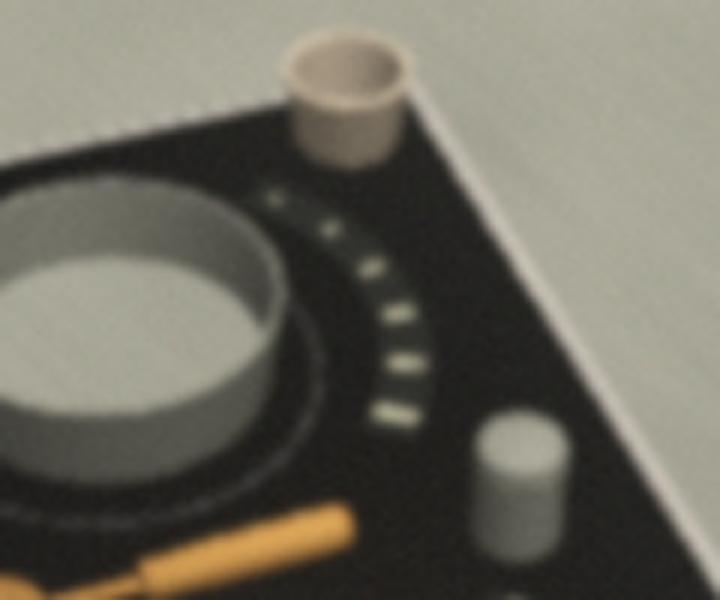

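The top view fits the tick arc to within 0.5 mm. I'll move over the bar with the gripper shutting.

```bash
python3 -m pendant '[{"translation":[20,-12,2],"turn":[0,0,0]},{"translation":[32,-19,3],"turn":[0,0,0]},{"translation":[32,-19,3],"turn":[0,0,0]},{"translation":[32,-19,3],"turn":[0,0,0]},{"translation":[32,-19,3],"turn":[0,0,0]},{"translation":[32,-19,3],"turn":[0,0,0]},{"translation":[32,-19,3],"turn":[0,0,0]},{"translation":[32,-19,3],"turn":[0,0,0]},{"translation":[32,-19,3],"turn":[0,0,0]},{"translation":[32,-19,3],"turn":[0,0,0]},{"translation":[32,-18,2],"turn":[0,0,0]},{"translation":[32,-17,0],"turn":[0,0,0]},{"translation":[0,0,0],"turn":[0,0,0]},{"translation":[0,0,0],"turn":[0,0,0]},{"translation":[0,0,0],"turn":[0,0,0]}]' -1
python3 - <<'E'
from h import *
s=r.read_state(); print({k:np.round(s[k],4).tolist() for k in s})
im=r.capture("wrist"); cv2.imwrite("pics/w1.png",im[:,:,::-1])
E
```

```text
t: 1.6
position: [0.4393, -0.156, 0.2]
ee_rot: [-0.0, 0.988, 0.153, -0.001]
contact_force: [-1.1, -0.6, -0.6]
finger_gap: -0.003
{'t': 1.6, 'joints': [-0.3409, 0.1918, -0.1404, 1.2398, -0.0003, 2.4925], 'qvel': [-0.0154, -0.0058, 0.0002, -0.0016, 0.0026, 0.0013], 'joint_efforts': [0.5164, -33.9723, 24.7056, -0.0187, 0.0237, -0.0022], 'position': [0.4393, -0.156, 0.2], 'ee_rot': [-0.0001, 0.9882, 0.1535, -0.0006], 'contact_force': [-1.0734, -0.6272, -0.613], 'moment': [-0.0268, -0.048, 0.0439], 'finger_gap': -0.0033}
```

View pics/w1.png

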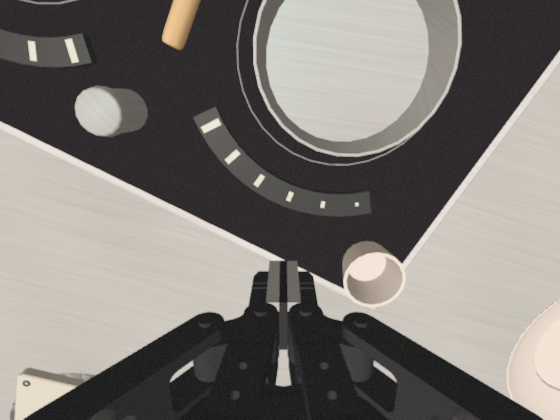

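```bash
cat >> h.py <<'E'
def wcal(s):
    T=r.get_calibration("wrist"); c=dict(T); M=T['tool_from_camera']
    R=Rn.from_quat(np.roll(s['ee_rot'],-1)).as_matrix(); Rc=R@M[:3,:3]; oc=R@M[:3,3]+np.array(s['position'])
    c['R']=Rc.T; c['t']=-Rc.T@oc; return c
def proj(c,X):
    q=c['R']@np.array(X)+c['t']; return q[:2]/q[2]*[c['fx'],c['fy']]+[c['cx'],c['cy']]
E
python3 - <<'E'
from h import *
s=r.read_state(); c=wcal(s); g=cv2.imread("pics/w1.png",0)
P=cent(g,[(357,204),(323,204),(290,197),(259,181),(233,157),(211,126)],8); print(P.round(1))
X=np.array([ray(c,*p,0.022)[:2] for p in P]); p,e=fit(X); print("wrist",p,(e*1000).round(1)); print(ticks(p).round(4))
print("tcp px",proj(c,s['position']))
cs=r.get_calibration("scene"); gs=cv2.imread("pics/scene0.png",0)
P=np.array([[276,199],[331,230],[372,267],[398,313],[405,362],[396,413]])/6+[230,120]
X=np.array([ray(cs,*p,0.022)[:2] for p in P]); p,e=fit(X); print("scene",p,(e*1000).round(1)); print(ticks(p).round(4))
cv2.imwrite("pics/tip.png",cv2.resize(cv2.imread("pics/w1.png")[230:330,220:350],None,fx=5,fy=5))
E
```

```text
[[356.4 203.9]
 [322.3 204.1]
 [289.4 196. ]
 [258.7 180.1]
 [232.1 156.3]
 [210.9 125.3]]
wrist [ 0.57272842 -0.17536933 -0.19124827] [[ 0.1 -0.5]
 [-0.1 -0.3]
 [-0.1 -0. ]
 [-0.2  0.2]
 [ 0.   0.3]
 [ 0.3  0.2]]
[[ 0.4457 -0.2342]
 [ 0.4351 -0.201 ]
 [ 0.433  -0.1661]
 [ 0.4397 -0.1318]
 [ 0.4546 -0.1003]
 [ 0.4768 -0.0734]]
tcp px [281.42201885 278.83190251]
scene [ 0.5706379  -0.17341417 -0.18784334] [[ 0.3 -0.3]
 [ 0.   0.7]
 [-0.5 -0.4]
 [-0.2  0.2]
 [ 0.4 -0.4]
 [-0.   0.1]]
[[ 0.4438 -0.2327]
 [ 0.4331 -0.1995]
 [ 0.4309 -0.1646]
 [ 0.4374 -0.1303]
 [ 0.4522 -0.0987]
 [ 0.4744 -0.0717]]
```

View pics/tip.png

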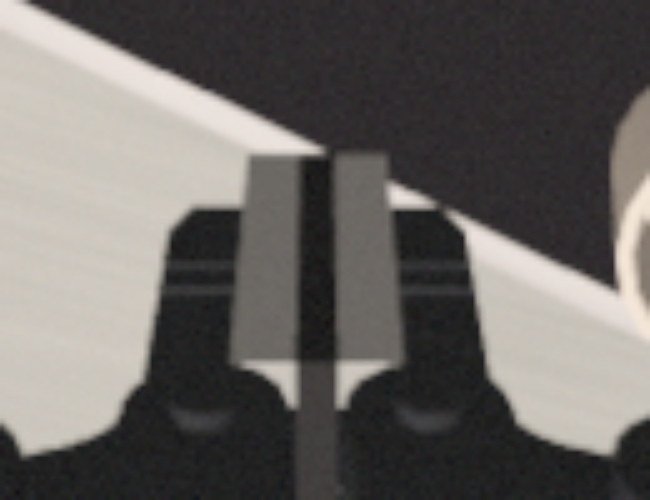

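```bash
python3 - <<'E'
from h import *
P=np.array([.5720,-.1742,-.1891]); T=ticks(P); print(T.round(4)); print(tool_to([*T[0],.04]).round(1))
E
```

```text
[[ 0.4451 -0.2333]
 [ 0.4344 -0.2001]
 [ 0.4323 -0.1652]
 [ 0.4388 -0.1309]
 [ 0.4537 -0.0993]
 [ 0.4759 -0.0724]]
[-17.6  75.3 160.1]
```

```bash
python3 -m pendant '[{"translation":[-4,15,10],"turn":[0,0,0]},{"translation":[-4,20,30],"turn":[0,0,0]},{"translation":[-4,20,35],"turn":[0,0,0]},{"translation":[-4,15,35],"turn":[0,0,0]},{"translation":[-2,5,30],"turn":[0,0,0]},{"translation":[0,0,15],"turn":[0,0,0]},{"translation":[0,0,5],"turn":[0,0,0]},{"translation":[0,0,0],"turn":[0,0,0]},{"translation":[0,0,0],"turn":[0,0,0]},{"translation":[0,0,0],"turn":[0,0,0]}]'
python3 - <<'E'
from h import *
s=r.read_state(); print(np.round(s['position'],4),np.round(s['ee_rot'],4),np.round(s['contact_force'],2))
im=r.capture("wrist"); cv2.imwrite("pics/w2.png",im[:,:,::-1])
c=wcal(s); T=ticks([.5720,-.1742,-.1891]); print(tool_to([*T[0],.04]).round(1),proj(c,s['position']).round(1))
for t in T: print(proj(c,[*t,.022]).round(1))
E
```

```text
t: 2.65
position: [0.4467, -0.2331, 0.0417]
ee_rot: [0.001, 0.988, 0.154, 0.001]
contact_force: [0.1, -0.1, 0.4]
finger_gap: -0.003
[ 0.4467 -0.2331  0.0417] [8.000e-04 9.881e-01 1.537e-01 1.100e-03] [ 0.1  -0.05  0.42]
[-1.6 -0.2  1.6] [281.4 278.8]
[280.9 263. ]
[218.1 263.2]
[155.2 249.3]
[ 93.3 220.8]
[ 33.9 176.9]
[-20.9 116.7]
```

View pics/w2.png

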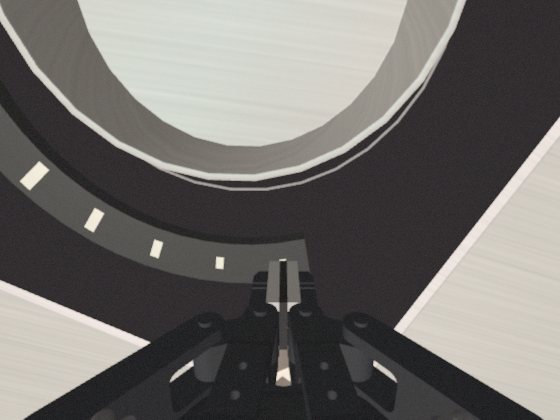

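The wrist view shows tick 2 at (220,263) and tick 1 just peeking out at the fingertips, (283,262). That is within about 2 px of the prediction, so the alignment is good. I'll correct by 1.6 mm and go down in small steps.

```bash
python3 -m pendant '[{"translation":[-1,0,6],"turn":[0,0,0]},{"translation":[-0.6,0,6],"turn":[0,0,0]},{"translation":[0,0,3],"turn":[0,0,0]},{"translation":[0,0,0],"turn":[0,0,0]},{"translation":[0,0,0],"turn":[0,0,0]},{"translation":[0,0,0],"turn":[0,0,0]}]'
python3 - <<'E'
from h import *
T=ticks([.5720,-.1742,-.1891]); print(tool_to([*T[0],.018]).round(2)); s=r.read_state();print(np.round(s['position'],4),np.round(s['contact_force'],2))
E
```

```text
t: 3.3
position: [0.4444, -0.2331, 0.0254]
ee_rot: [0.0, 0.988, 0.154, 0.0]
contact_force: [0.8, 0.5, 0.4]
finger_gap: 0.001
[0.6  0.45 7.37]
[ 0.4444 -0.2331  0.0254] [0.76 0.53 0.37]
```

```bash
python3 -m pendant '[{"translation":[0.3,0,1],"turn":[0,0,0]},{"translation":[0.3,0,1],"turn":[0,0,0]},{"translation":[0,0,1],"turn":[0,0,0]},{"translation":[0,0,1],"turn":[0,0,0]},{"translation":[0,0,1],"turn":[0,0,0]},{"translation":[0,0,0],"turn":[0,0,0]},{"translation":[0,0,0],"turn":[0,0,0]},{"translation":[0,0,0],"turn":[0,0,0]}]'
python3 - <<'E'
from h import *
T=ticks([.5720,-.1742,-.1891]); print(tool_to([*T[0],.018]).round(2)); s=r.read_state();print(np.round(s['position'],4),np.round(s['contact_force'],2))
E
```

```text
t: 4.1
position: [0.4449, -0.2329, 0.0204]
ee_rot: [0.0, 0.988, 0.154, 0.0]
contact_force: [0.3, -0.3, 1.6]
finger_gap: -0.003
[0.05 0.49 2.44]
[ 0.4449 -0.2329  0.0204] [ 0.28 -0.35  1.62]
```

```bash
python3 -m pendant '[{"translation":[0,0,1],"turn":[0,0,0]},{"translation":[0,0,1],"turn":[0,0,0]},{"translation":[0,0,0.5],"turn":[0,0,0]},{"translation":[0,0,0],"turn":[0,0,0]},{"translation":[0,0,0],"turn":[0,0,0]},{"translation":[0,0,0],"turn":[0,0,0]}]'
python3 - <<'E'
from h import *
for i in range(3):
    s=r.read_state();print(s['t'],np.round(s['position'],4),np.round(s['contact_force'],2))
im=r.capture("wrist"); cv2.imwrite("pics/w3.png",im[:,:,::-1])
T=ticks([.5720,-.1742,-.1891])
s=r.read_state();R=Rn.from_quat(np.roll(s['ee_rot'],-1)).as_matrix();print(R.round(3))
from math import *
p=[.5720,-.1742,-.1891]
R=Rn.from_quat([.988,.1538,0,0]).as_matrix()
th=np.linspace(TH[0],TH[-1],31); a=p[2]+pi-th; A=np.c_[p[0]+.14*np.cos(a),p[1]+.14*np.sin(a),0*a]
print(((np.diff(A,axis=0)@R)*1000).round(1)[:,:2].tolist())
print(tool_to([*T[0],.018]).round(2))
E
```

```text
t: 4.7
position: [0.4449, -0.2329, 0.0179]
ee_rot: [0.0, 0.988, 0.154, 0.0]
contact_force: [-0.2, 0.3, 3.0]
finger_gap: -0.001
4.7 [ 0.4449 -0.2329  0.0179] [-0.22  0.32  2.96]
4.7 [ 0.4449 -0.2329  0.0179] [-0.22  0.32  2.96]
4.7 [ 0.4449 -0.2329  0.0179] [-0.22  0.32  2.96]
[[ 0.953  0.304  0.   ]
 [ 0.304 -0.953 -0.   ]
 [ 0.     0.    -1.   ]]
[[-0.6, -5.8], [-0.4, -5.8], [-0.1, -5.8], [0.1, -5.8], [0.4, -5.8], [0.6, -5.8], [0.8, -5.8], [1.1, -5.7], [1.3, -5.7], [1.5, -5.6], [1.8, -5.6], [2.0, -5.5], [2.2, -5.4], [2.5, -5.3], [2.7, -5.2], [2.9, -5.1], [3.1, -4.9], [3.3, -4.8], [3.5, -4.7], [3.7, -4.5], [3.9, -4.4], [4.1, -4.2], [4.2, -4.0], [4.4, -3.8], [4.5, -3.7], [4.7, -3.5], [4.8, -3.3], [5.0, -3.1], [5.1, -2.8], [5.2, -2.6]]
[ 0.04  0.5  -0.1 ]
```

View pics/w3.png

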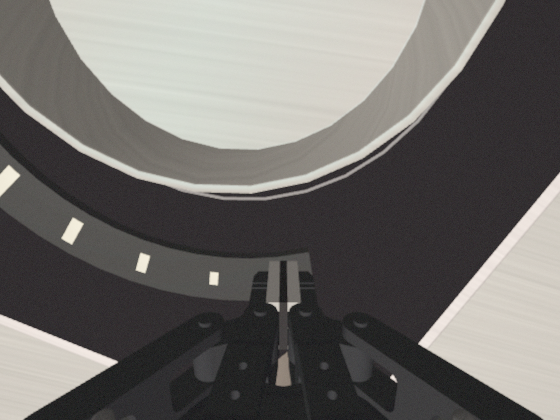

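The tips are over tick 1, pressed about 4 mm (3 N), with tick 2 at (213,278). Now I'll sweep slowly, one section at a time.

```bash
python3 -m pendant '[{"translation":[-0.3,-1.5,0],"turn":[0,0,0]},{"translation":[-0.3,-2.9,0],"turn":[0,0,0]},{"translation":[-0.2,-2.9,0],"turn":[0,0,0]},{"translation":[-0.2,-2.9,0],"turn":[0,0,0]},{"translation":[0,-2.9,0],"turn":[0,0,0]},{"translation":[0,-2.9,0],"turn":[0,0,0]},{"translation":[0,-2.9,0],"turn":[0,0,0]},{"translation":[0.1,-2.9,0],"turn":[0,0,0]},{"translation":[0.2,-2.9,0],"turn":[0,0,0]},{"translation":[0.2,-2.9,0],"turn":[0,0,0]},{"translation":[0.3,-2.9,0],"turn":[0,0,0]},{"translation":[0.3,-2.9,0],"turn":[0,0,0]}]'
cat >> h.py <<'E'
PZ=[.5720,-.1742,-.1891]
def where():
    s=r.read_state(); x,y,z=s['position']; d=np.array([x-PZ[0],y-PZ[1]]); th=PZ[2]+np.pi-np.arctan2(d[1],d[0])
    th=(th+np.pi)%(2*np.pi)-np.pi
    print("t",s['t'],"radius mm",round(np.hypot(*d)*1000,2),"tick no",round(th/.25+3.5,3),"z",round(z*1000,2),"F",np.round(s['contact_force'],2))
    T=ticks(PZ)
    for i in range(6): print(i+1,tool_to([*T[i],.018]).round(1))
E
python3 -c "
from h import *
where()"
```

```text
t: 5.95
position: [0.4346, -0.2007, 0.0178]
ee_rot: [-0.0, 0.988, 0.154, -0.0]
contact_force: [0.3, -2.5, 3.3]
finger_gap: 0.0
t 5.95 radius mm 139.94 tick no 1.982 z 17.77 F [ 0.34 -2.52  3.3 ]
1 [ 0.1 34.3 -0.2]
2 [ 0.  -0.6 -0.2]
3 [  8.6 -34.5  -0.2]
4 [ 25.3 -65.2  -0.2]
5 [ 49.  -90.8  -0.2]
6 [  78.3 -109.7   -0.2]
```

```bash
python3 -m pendant '[{"translation":[0.4,-2.9,0],"turn":[0,0,0]},{"translation":[0.4,-2.9,0],"turn":[0,0,0]},{"translation":[0.5,-2.9,0],"turn":[0,0,0]},{"translation":[0.6,-2.9,0],"turn":[0,0,0]},{"translation":[0.6,-2.9,0],"turn":[0,0,0]},{"translation":[0.7,-2.8,0],"turn":[0,0,0]},{"translation":[0.7,-2.8,0],"turn":[0,0,0]},{"translation":[0.8,-2.8,0],"turn":[0,0,0]},{"translation":[0.8,-2.8,0],"turn":[0,0,0]},{"translation":[0.9,-2.8,0],"turn":[0,0,0]},{"translation":[0.9,-2.8,0],"turn":[0,0,0]},{"translation":[1.0,-2.8,0],"turn":[0,0,0]}]'
python3 -c "
from h import *
where()"
```

```text
t: 7.15
position: [0.4322, -0.1657, 0.0178]
ee_rot: [-0.0, 0.988, 0.154, -0.0]
contact_force: [0.3, -2.8, 3.7]
finger_gap: 0.001
t 7.15 radius mm 140.08 tick no 2.987 z 17.77 F [ 0.27 -2.82  3.71]
1 [-8.2 68.3 -0.2]
2 [-8.3 33.4 -0.2]
3 [ 0.2 -0.4 -0.2]
4 [ 16.9 -31.1  -0.2]
5 [ 40.7 -56.7  -0.2]
6 [ 70.  -75.6  -0.2]
```

```bash
python3 -m pendant '[{"translation":[1.1,-2.7,0],"turn":[0,0,0]},{"translation":[1.1,-2.7,0],"turn":[0,0,0]},{"translation":[1.2,-2.7,0],"turn":[0,0,0]},{"translation":[1.2,-2.6,0],"turn":[0,0,0]},{"translation":[1.3,-2.6,0],"turn":[0,0,0]},{"translation":[1.3,-2.6,0],"turn":[0,0,0]},{"translation":[1.4,-2.6,0],"turn":[0,0,0]},{"translation":[1.5,-2.5,0],"turn":[0,0,0]},{"translation":[1.5,-2.5,0],"turn":[0,0,0]},{"translation":[1.6,-2.4,0],"turn":[0,0,0]},{"translation":[1.6,-2.4,0],"turn":[0,0,0]},{"translation":[1.7,-2.4,0],"turn":[0,0,0]}]'
python3 -c "
from h import *
where()"
```

```text
t: 8.35
position: [0.4386, -0.1315, 0.0178]
ee_rot: [-0.0, 0.988, 0.154, -0.0]
contact_force: [-0.7, -2.3, 4.0]
finger_gap: 0.001
t 8.35 radius mm 140.06 tick no 3.984 z 17.76 F [-0.73 -2.32  4.04]
1 [-24.8  99.   -0.2]
2 [-24.9  64.1  -0.2]
3 [-16.3  30.3  -0.2]
4 [ 0.4 -0.4 -0.2]
5 [ 24.1 -26.   -0.2]
6 [ 53.5 -44.9  -0.2]
```

```bash
python3 -m pendant '[{"translation":[1.7,-2.4,0],"turn":[0,0,0]},{"translation":[1.7,-2.4,0],"turn":[0,0,0]},{"translation":[1.8,-2.3,0],"turn":[0,0,0]},{"translation":[1.8,-2.3,0],"turn":[0,0,0]},{"translation":[1.9,-2.2,0],"turn":[0,0,0]},{"translation":[1.9,-2.2,0],"turn":[0,0,0]},{"translation":[2.0,-2.2,0],"turn":[0,0,0]},{"translation":[2.0,-2.1,0],"turn":[0,0,0]},{"translation":[2.1,-2.1,0],"turn":[0,0,0]},{"translation":[2.1,-2.0,0],"turn":[0,0,0]},{"translation":[2.1,-2.0,0],"turn":[0,0,0]},{"translation":[2.2,-1.9,0],"turn":[0,0,0]}]'
python3 - <<'E'
from h import *
where()
s=r.read_state(); im=r.capture("wrist"); cv2.imwrite("pics/w4.png",im[:,:,::-1])
E
```

```text
t: 9.55
position: [0.4529, -0.0995, 0.0178]
ee_rot: [-0.0, 0.988, 0.154, -0.0]
contact_force: [-1.0, -1.8, 3.8]
finger_gap: -0.003
t 9.55 radius mm 140.56 tick no 4.985 z 17.78 F [-1.03 -1.83  3.81]
1 [-48.1 125.1  -0.2]
2 [-48.2  90.2  -0.2]
3 [-39.7  56.3  -0.2]
4 [-23.   25.7  -0.2]
5 [ 0.8  0.1 -0.2]
6 [ 30.1 -18.8  -0.2]
```

View pics/w4.png

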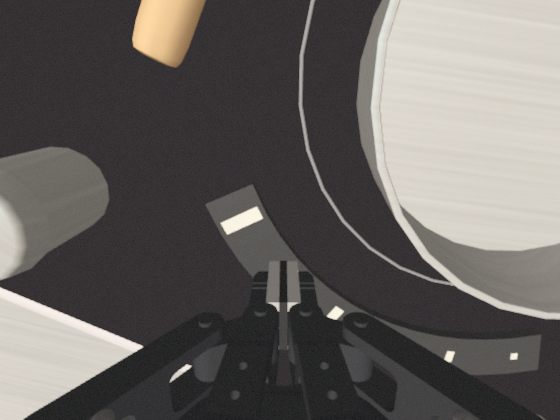

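Ticks 1–4 are behind the tips, and tick 6 is ahead at (242,220). I'll measure it against the tool and check the shaker's clearance.

```bash
python3 - <<'E'
from h import *
s=r.read_state(); c=wcal(s); g=cv2.imread("pics/w4.png",0)
m=(g>150).astype(np.uint8); n,l,st,ce=cv2.connectedComponentsWithStats(m)
q=ce[l[220,242]]; print(q)
for d in (0,2.2):
    print(tool_to(ray(c,q[0]-d,q[1],.0178)).round(1))
E
```

```text
[241.53040541 220.10304054]
[ 31.1 -18.5  -0. ]
[ 31.1 -19.6  -0. ]
```

```bash
python3 -m pendant '[{"translation":[2.3,-1.9,0],"turn":[0,0,0]},{"translation":[2.4,-1.8,0],"turn":[0,0,0]},{"translation":[2.4,-1.8,0],"turn":[0,0,0]},{"translation":[2.4,-1.7,0],"turn":[0,0,0]},{"translation":[2.5,-1.7,0],"turn":[0,0,0]},{"translation":[2.5,-1.6,0],"turn":[0,0,0]},{"translation":[2.5,-1.6,0],"turn":[0,0,0]},{"translation":[2.6,-1.5,0],"turn":[0,0,0]},{"translation":[2.6,-1.5,0],"turn":[0,0,0]},{"translation":[2.6,-1.4,0],"turn":[0,0,0]},{"translation":[2.6,-1.3,0],"turn":[0,0,0]},{"translation":[1.4,-0.7,0],"turn":[0,0,0]},{"translation":[0,0,0],"turn":[0,0,0]},{"translation":[0,0,0],"turn":[0,0,0]},{"translation":[0,0,0],"turn":[0,0,0]}]'
python3 - <<'E'
from h import *
where()
s=r.read_state(); 
for n in ("wrist","top"):
    im=r.capture(n); cv2.imwrite(f"pics/{n}5.png",im[:,:,::-1])
E
```

```text
t: 11.1
position: [0.475, -0.0731, 0.0179]
ee_rot: [-0.0, 0.988, 0.154, 0.0]
contact_force: [-0.3, -0.2, 3.1]
finger_gap: -0.002
t 11.1 radius mm 140.1 tick no 5.969 z 17.89 F [-0.31 -0.16  3.09]
1 [-77.2 143.5  -0.3]
2 [-77.3 108.6  -0.2]
3 [-68.7  74.8  -0.2]
4 [-52.1  44.1  -0.2]
5 [-28.3  18.5  -0.1]
6 [ 1.  -0.4 -0.1]
```

View pics/wrist5.png

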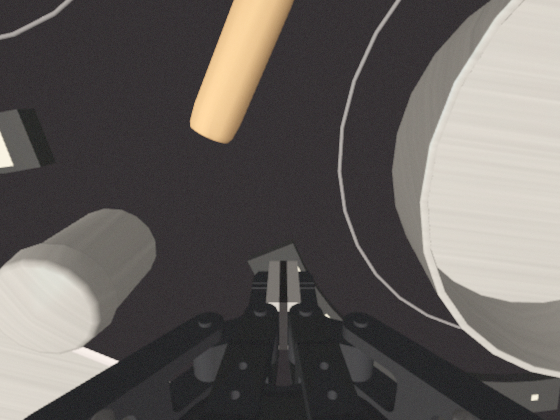

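View pics/top5.png

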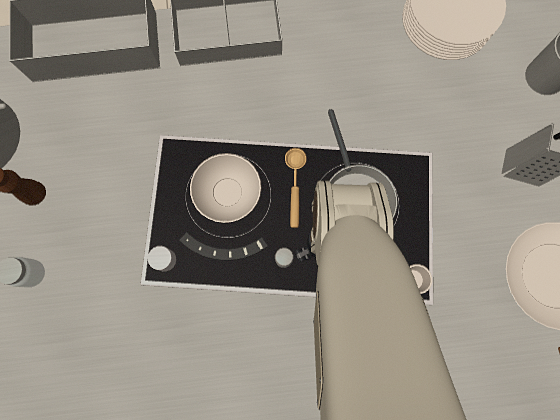

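The tips cover tick 6, about 1 mm short of its centre. Nothing else looks moved. I'll make a small final nudge and let it settle.

```bash
python3 -m pendant '[{"translation":[0.7,-0.2,0],"turn":[0,0,0]},{"translation":[0.7,-0.2,0],"turn":[0,0,0]},{"translation":[0,0,0],"turn":[0,0,0]},{"translation":[0,0,0],"turn":[0,0,0]},{"translation":[0,0,0],"turn":[0,0,0]},{"translation":[0,0,0],"turn":[0,0,0]}]'
python3 - <<'E'
from h import *
where()
a=cv2.imread("pics/top0.png").astype(int);b=cv2.imread("pics/top5.png").astype(int)
d=np.abs(a-b).max(2)>60; d[:,295:]=0; print("changed px left of x=295:",d.sum())
s=r.read_state(); print(np.round(s['qvel'],4))
E
```

```text
t: 11.8
position: [0.4758, -0.0726, 0.0177]
ee_rot: [-0.0, 0.988, 0.154, -0.0]
contact_force: [-2.3, -1.3, 3.6]
finger_gap: 0.002
t 11.8 radius mm 139.94 tick no 5.995 z 17.73 F [-2.34 -1.32  3.61]
1 [-78.1 143.8  -0.3]
2 [-78.2 108.9  -0.3]
3 [-69.6  75.1  -0.3]
4 [-52.9  44.4  -0.3]
5 [-29.2  18.8  -0.3]
6 [ 0.1 -0.1 -0.3]
changed px left of x=295: 0
[ 0.0018  0.0006  0.0013  0.0002  0.0006 -0.0015]
```

```bash
python3 -c "
from h import *
print(r.sign_off())"
```

```text
the job is handed in; nothing more can be done
None
```

The zone under the steel saucepan (the right, −y zone) was swept up to its longest tick, and the job is handed in after about 12 s of the 38 s. With the gripper shut and pointing down, I pressed the bar about 4 mm at the shortest tick. I then ran the fingertips over every tick to the longest and left them there, still pressing.

- **Final position:** at the last reading the fingertips were within about 0.3 mm of tick 6. The bar was pressed about 4.3 mm (stop at 8 mm) with about 3.6 N upward force (stop at about 6 N).
- **Sweep:** at every reading along the way the tips were within 0.6 mm of the bar's mean radius, and the upward force stayed between 3.0 and 4.0 N.
- **Other objects:** the top view taken just before the final 1.4 mm nudge showed no change to the bowl, the other bar, the shaker or the spoon. The ramekin and the pan were partly hidden by the arm, but what could be seen looked unmoved. The tin got no separate check; the change comparison covered only the left part of the picture.
- **Disagreements:** the three cameras placed the ticks within 1.5 to 2.5 mm of each other, so I used roughly their average and the wrist view confirmed it. The tool force at rest read up to about 1 N off zero, so the force figures are approximate.

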